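Crank the sole press shut

TASK

Take the crank key out of its wooden block, seat its square tip fully in the square recess of the brass screw on top of the blue sole press, and use it to wind the screw clockwise (seen from above), about one full turn, until it stops and the press is fully closed. Leave the crank seated upright in the screw and let go of it. Do not shift or knock over the glue tin, the spray gun on its stand, the brush pot or the hammer.

Things in the scene. Friction and masses are not known exactly. Their poses are not given: they have to be found in the camera images.
- crank: Loose steel crank key, 0.4 to 0.6 kg. Origin: on the shank's axis at the flat arm's underside; z up, x along the arm to the hand grip. Below: square shank 18 x 18 mm, sides along x and y, 34 mm down; its last 4 mm are 13 mm square. Arm 12 mm thick, 22 wide, to x = 91 mm, with a 48 mm round collar on the axis. Starts in the block, arm pointing any way, resting on its top. Mass centre at x = 10 mm.
- boss (a point): On the crank's axis, 35 mm above its origin, in the orange square boss on the arm, the place to hold it from above. Boss 30 x 30 mm, sides along the crank's x and y, from 12 to 44 mm above the origin.
- handgrip (a point): On the crank, centre of the red upright round hand grip at the arm's end, 80 mm from the shank's axis. Grip 22 mm in diameter, from 12 (arm top) to 62 mm above the crank's origin; this point is 37 mm above it. Fixed to the arm, does not spin.
- block: Fixed wooden parking block, 70 x 70 x 50 mm high, with a 30 mm round bore 42 mm deep in its top, in which the crank's shank hangs loosely (2 mm of play all round). Origin: centre of its underside, on the bench. Stands in any of four places left or right of the press.
- press: Fixed blue bench press. Origin: centre of its underside; z up. Base 140 (x) x 200 (y) x 16 mm; steel columns, 22 mm diameter, at y = +-80 mm; cross-beam 50 (x) x 190 (y) mm, z = 101 to 125 mm; on it a round turret, 78 mm diameter, up to 147 mm, holding the brass screw head. Under the beam an aluminium pad comes down 3.4 mm per radian of screw on to a shoe sole.
- socket (a point): Centre of the mouth of the square recess in the flat top of the brass screw head, 154 mm above the bench; z up (screw axis); x, y along the recess's sides, turning with the screw. Recess 20.5 mm square, 38 mm deep, flared to 28 mm over its top 4 mm; head 44 mm square, red line at +x. Seated, the crank's arm rests on the head, its origin at this point; any quarter turn fits.
- screw (a joint): Turn of the screw in radians, growing clockwise seen from above. Starts between 0 and 1.0; hard stop (pad closed) at 7.2. Stays where left; it takes about 0.2 N m, that is 2 to 3 N at the crank's hand grip. With about 0.15 rad of play between the crank and the recess either way.
- tin: Glue tin, yellow label, 84 mm diameter, 130 mm high. Bystander. Origin: centre of its underside.
- gun: Spray gun with a white cup on a round stand of 96 mm diameter, 227 mm high in all. Bystander. Origin: centre of its underside.
- brushes: Blue pot with three brushes standing in it, 80 mm diameter, 191 mm high in all. Bystander. Origin: centre of its underside.
- hammer: Hammer lying on the bench behind the press, about 30 mm high. Bystander. Origin: within the hammer, at bench level.
Things that resemble listed ones, but are neither listed nor needed, are in the scene too. Of the things that look like the crank, the largest one is meant.

How it is judged:
By the outcome, as a careful person would: the job done as asked, in the order asked, and still so for the second after the job is handed in, with the robot touching nothing.
It also fails if it takes over 64 s, if anything falls off the work surface, if the arm or the gripper's body presses on something with over 40 N, if the wrist force passes 120 N, or if a joint passes its speed limit or range.

ROBOT

A 6-joint arm with a two-finger parallel gripper is mounted at the origin on the work surface. World frame = base frame: x ahead of the robot, y to its left, z up, the work surface at z = 0. Lengths are in m, angles in rad, forces in N, time in s.
With the tool pointing down it reaches from about 0.25 to 0.725 m from the base axis. Payload 4 kg.
Tool frame: the origin (TCP) lies between the finger pads; the fingertips stand 17 mm ahead of it and the grasp point (between the pads) lies 2 mm behind it; z points along the fingers, x is the direction in which the jaws open and shut, and the axes are right-handed (so a half turn about z gives the same grasp; the last joint's range is limited). The gripper opens to 85 mm and grips with 20 to 120 N. Pads are 22 mm wide; open, the fingers measure 114 mm over their backs; the gripper's body (76 mm by 85 mm) begins 54 mm behind the grasp point. The pads swing forward as they close: fully open they stand 13 mm farther back than shut.
Start: joints at [-1.102, 0.241, 0.005, 1.335, 0, 1.571], TCP at [0.226, -0.446, 0.248] pointing down, gripper open.
Joint ranges: [-2.72, 2.72], [-1.05, 1.87], [-1.09, 1.28], [-1.99, 2.15], [-1.42, 1.44], [-3.14, 3.14]. Speed limits (rad/s): [2.79, 2.79, 3.14, 3.14, 3.14, 3.14].

INTERFACE

Orientations are given as a unit quaternion [x, y, z, w].
In Python, from workcell import telemetry, cams, workorder gives the robot as it stands. The module is installed in compiled form; this text tells all that it offers.
- The arm moves only by the tool apply_moves, never from a script. Its argument "moves" is a list that holds one entry, the list of rows, each a list of 4 numbers: the shift along the tool's x, y, z in mm, then the turn about the tool's z in degrees. A call has exactly 10 rows; each row shifts and turns the pose as measured when the row begins, along the tool's axes as they then stand; what a row does not reach is not made up. A row lasts 1/10 s, in which the tool goes at most 50 mm and 8.59 degrees, less where a joint would pass 70% of its speed; a pose out of reach is approached as far as the arm can. A call with a gripper value outside its range is refused whole. "hand" is the gripper's target within -1 to 1 (fully open at 1, half-way at 0, shut at -1), set as the call begins (left out, the last holds). The fingers move at their own pace and stop on an object; the grip force is fixed at half the most. Time passes only in rows, so rows that do not move let the fingers close, or fill a call up. It gives the time, the measured TCP pose, the force and the opening at its end, in the units of the state.
- telemetry.get_obs(): the state, without advancing time (a new reading comes with each control period).
- cams.camera(name): name is "side" or "top" or "wrist"; returns a dict with "color" (384x512x3 uint8, red, green, blue), "fovy" (degrees; the focal length in pixels is half the picture's height over the tangent of half this angle, whatever the lens; pixels are square), "cx", "cy" (the principal point, pixels), "camera_from_world" (4x4, takes a point from world to camera coordinates). Camera axes: x right, y down, z forward; pixel columns grow to the right and rows downward; lengths in m; the calibration is good to about 2 mm. A picture is of the moment at which its call begins. There is no depth.
- workorder.job_done(): hands the job in, once; it reports no verdict.
The state is a dict: "clock": time; "joint_pos": joint angles; "joint_vel": joint speeds; "tau": joint torques, N m; "eef_pos": TCP position; "tool_rot": TCP orientation; "ft_force": force on the tool from outside, world axes, zero at the start; "ft_torque": the same for the moment, N m; "grip_width": finger opening in m.
Only numpy, scipy, OpenCV 4.12 (cv2) and the standard library are available. Lean on these libraries where they do the work, as an engineer would, in place of code of your own. Each camera call takes 0.05 s, during which the arm holds its last target. There are 200 camera calls.

## Working session

There is one attempt and no reset: what is moved stays moved. The work goes in short steps, Python scripts to look and compute and a tool call to move; the robot and the scene stay as the last step left them, time stands still between calls to the robot, and variables do not carry over. Pictures are saved under pics/ and viewed, about 8 in all and at most 12, crops included, and the job is handed in when it is done.

Besides the shell and the picture viewer there is one more tool, called after "Request:" as name(argument=value, ...) on one line, values as JSON. apply_moves: Moves the arm, as the interface text tells. Its arguments: {"type":"object","properties":{"moves":{"type":"array"},"hand":{"type":"number"}},"required":["moves"]}

```bash
mkdir -p pics; cat > h.py <<'E'
import numpy as np, cv2
from workcell import telemetry, cams, workorder
def snap(n,f):
    c=cams.camera(n); im=cv2.cvtColor(c["color"],cv2.COLOR_RGB2BGR); cv2.imwrite(f"pics/{f}.png",im)
    T=np.array(c["camera_from_world"]); fl=192/np.tan(np.radians(c["fovy"])/2)
    np.savez(f"pics/{f}.npz",T=T,f=fl,cx=c["cx"],cy=c["cy"]); return im
def cal(f):
    d=np.load(f"pics/{f}.npz"); return d["T"],float(d["f"]),float(d["cx"]),float(d["cy"])
def ray(f,u,v,z):
    T,fl,cx,cy=cal(f); R=T[:3,:3]; o=-R.T@T[:3,3]; d=R.T@np.array([(u-cx)/fl,(v-cy)/fl,1]); return o+d*(z-o[2])/d[2]
def proj(f,p):
    T,fl,cx,cy=cal(f); q=T[:3,:3]@np.array(p)+T[:3,3]; return np.array([cx+fl*q[0]/q[2],cy+fl*q[1]/q[2]])
E
python3 - <<'E'
from h import *
a=snap("top","t0");b=snap("side","s0")
for n in ("t0","s0"):
    T,f,cx,cy=cal(n); print(n,f,cx,cy,-T[:3,:3].T@T[:3,3],T[:3,:3].round(2).tolist())
cv2.imwrite("pics/ts.png",cv2.resize(np.vstack([a,b]),(400,600)))
o=telemetry.get_obs();print(o)
E
```

```text
t0 424.58480490069445 254.22035075308506 198.4478188287128 [ 0.35846267 -0.05388692  1.14276259] [[0.03, -1.0, -0.02], [-0.98, -0.02, -0.18], [0.18, 0.03, -0.98]]
s0 471.9856922661356 252.32621146193964 197.0432956605128 [-0.18281224  0.83105272  0.90134518] [[-0.76, -0.65, 0.0], [-0.37, 0.43, -0.82], [0.54, -0.62, -0.57]]
{'clock': 0.1, 'joint_pos': array([-1.10196261e+00,  2.41348419e-01,  3.85862271e-03,  1.33516753e+00,
        3.19639517e-05,  1.57079006e+00]), 'joint_vel': array([-0.00152928, -0.00185798,  0.00502483,  0.0007225 ,  0.00130435,
       -0.00044224]), 'tau': array([ 5.66274830e-04, -3.73138905e+01,  2.53009647e+01,  1.08696232e-02,
        2.73173526e-05, -8.71923504e-06]), 'eef_pos': array([ 0.22569573, -0.44557882,  0.24749642]), 'tool_rot': array([ 8.52012461e-01, -5.23520679e-01, -7.84429251e-04, -5.00758775e-04]), 'ft_force': array([ 0.96805449, -0.49508038,  0.15418499]), 'ft_torque': array([ 0.01139507, -0.04130377, -0.0490681 ]), 'grip_width': 0.08561002795339634}
```

View pics/t0.png

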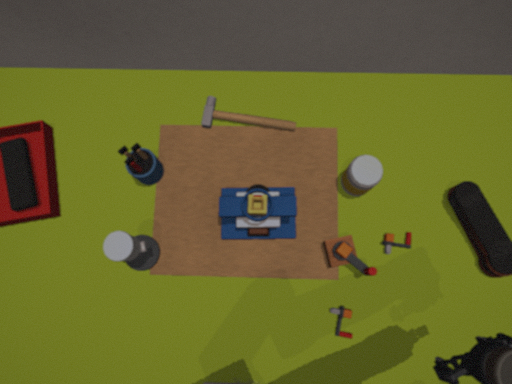

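View pics/s0.png

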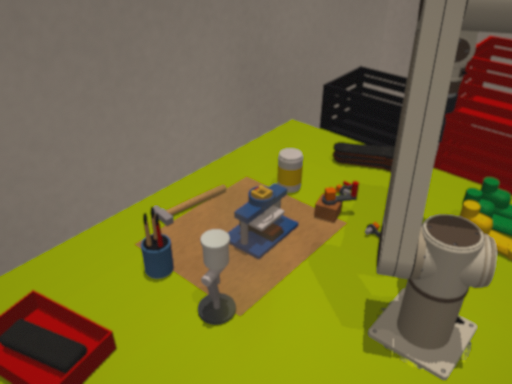

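Top view: press at (258,212), tin (362,174), gun (135,250), brush pot (145,165), hammer (250,117). Crank candidates: (344,251) in a wooden block with its grip at (371,271); (398,242) and (341,322) lie loose on the bench and are smaller. The first fits, as it is the largest and sits in the block. I'll confirm it in an enlarged crop.

```bash
python3 - <<'E'
from h import *
a=cv2.imread("pics/t0.png")
def e(x,y,w,h,s): 
    c=cv2.resize(a[y:y+h,x:x+w],None,fx=s,fy=s,interpolation=cv2.INTER_CUBIC); return cv2.convertScaleAbs(c,alpha=1.6)
cv2.imwrite("pics/c1.png",np.hstack([e(310,220,110,130,4),e(213,180,90,130,4)]))
print(ray("t0",344,249,.085),ray("t0",371,271,.11),ray("t0",258,204,.154),ray("t0",398,242,.02),ray("t0",341,322,.02))
E
```

```text
[ 0.43281144 -0.25129502  0.085     ] [ 0.3804297 -0.3101051  0.11     ] [ 0.528744   -0.03737238  0.154     ] [ 0.45920457 -0.40455021  0.02      ] [ 0.25244563 -0.25363662  0.02      ]
```

View pics/c1.png

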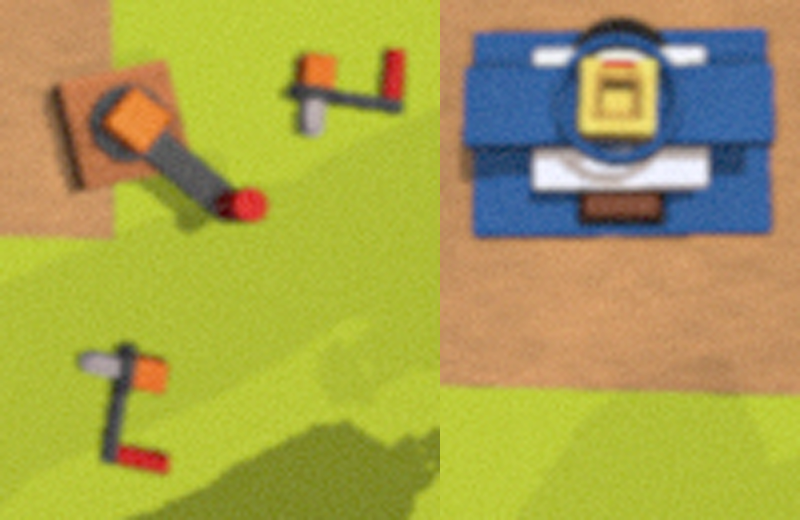

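Confirmed: (344,250) is the key in the block, about 79 mm from axis to grip and clearly the largest. The red line on the screw points away from the robot, near world +x. I'll write a planner that converts a target into rows.

```bash
cat >> h.py <<'E'
from scipy.spatial.transform import Rotation as Ro
def pose():
    o=telemetry.get_obs(); R=Ro.from_quat(o["tool_rot"]).as_matrix(); return o,np.array(o["eef_pos"]),R,np.degrees(np.arctan2(R[1,0],R[0,0]))
def plan(xyz,turn,n,nturn=None,dec=0):
    "rows of tool shifts [mm] and turns [deg] to reach xyz in n rows, rounding carried on"
    o,p,R,y=pose(); p=p*1e3; g=np.array(xyz)*1e3; rows=[]; nturn=nturn or n; left=turn
    for k in range(n):
        t=round(left/max(1,nturn-k),1) if k<nturn else 0
        s=np.round(R.T@((g-p)/(n-k)),dec); p=p+R@s; R=R@Ro.from_euler('z',t,degrees=True).as_matrix(); left-=t
        rows.append([*map(float,s),t])
    for i in range(0,n,10): print(str(rows[i:i+10]).replace(" ",""))
    print("from yaw",y.round(1),"q6",np.degrees(o["joint_pos"][5]).round(1),"end",p.round(1))
E
python3 - <<'E'
from h import *
b=ray("t0",344.5,249.5,.094); g=ray("t0",372,271,.112); print(b,g,np.degrees(np.arctan2(*(g-b)[1::-1])))
plan([.430,-.248,.25],-201,30,25)
E
```

```text
[ 0.43099123 -0.25081889  0.094     ] [ 0.38044938 -0.3119751   0.112     ] -129.57163966829233
[[-3.0,-9.0,-0.0,-8.0],[-2.0,-9.0,-0.0,-8.0],[-0.0,-9.0,-0.0,-8.0],[1.0,-9.0,-0.0,-8.0],[2.0,-9.0,-0.0,-8.0],[4.0,-9.0,-0.0,-8.1],[5.0,-8.0,-0.0,-8.0],[6.0,-7.0,-0.0,-8.1],[7.0,-6.0,-0.0,-8.0],[8.0,-5.0,-0.0,-8.1]]
[[9.0,-4.0,-0.0,-8.0],[9.0,-3.0,-0.0,-8.1],[9.0,-2.0,-0.0,-8.0],[10.0,-1.0,-0.0,-8.1],[9.0,1.0,-0.0,-8.0],[9.0,2.0,-0.0,-8.1],[9.0,3.0,-0.0,-8.0],[8.0,5.0,-0.0,-8.1],[8.0,6.0,-0.0,-8.0],[7.0,7.0,-0.0,-8.1]]
[[6.0,8.0,-0.0,-8.0],[5.0,8.0,-0.0,-8.1],[3.0,9.0,-0.0,-8.0],[2.0,9.0,-0.0,-8.1],[1.0,10.0,-0.0,-8.0],[-1.0,9.0,-0.0,0],[-1.0,10.0,-1.0,0],[-1.0,9.0,-0.0,0],[-0.0,10.0,-1.0,0],[-1.0,9.0,-0.0,0]]
from yaw -63.1 q6 90.0 end [ 430.  -248.3  249.7]
```

Request:
apply_moves(moves=[[[-3,-9,0,-8],[-2,-9,0,-8],[0,-9,0,-8],[1,-9,0,-8],[2,-9,0,-8],[4,-9,0,-8],[5,-8,0,-8],[6,-7,0,-8],[7,-6,0,-8],[8,-5,0,-8]]], hand=1)

```text
clock: 1.1
eef_pos: [0.291, -0.375, 0.2421]
tool_rot: [0.985, 0.173, -0.003, -0.007]
ft_force: [-0.4, 0.3, 0.8]
grip_width: 0.0849
```

Request:
apply_moves(moves=[[[9,-4,0,-8],[9,-3,0,-8],[9,-2,0,-8],[10,-1,0,-8],[9,1,0,-8],[9,2,0,-8],[9,3,0,-8],[8,5,0,-8],[8,6,0,-8],[7,7,0,-8]]])

```text
clock: 2.1
eef_pos: [0.3544, -0.2977, 0.2375]
tool_rot: [0.62, 0.785, 0.003, -0.013]
ft_force: [-0.3, -0.5, 0.1]
grip_width: 0.0855
```

```bash
python3 - <<'E'
from h import *
o,p,R,y=pose(); print(o["clock"],p,y)
plan([.430,-.248,.25],-(((139-y)+180)%360-180),10)
E
```

```text
2.1 [ 0.35441027 -0.2976617   0.23753577] 103.39603168836811
[[3.0,8.0,-1.0,np.float64(-3.6)],[3.0,9.0,-1.0,np.float64(-3.6)],[2.0,9.0,-1.0,np.float64(-3.6)],[1.0,9.0,-1.0,np.float64(-3.5)],[1.0,9.0,-1.0,np.float64(-3.6)],[0.0,9.0,-2.0,np.float64(-3.5)],[-0.0,9.0,-1.0,np.float64(-3.6)],[-1.0,9.0,-2.0,np.float64(-3.5)],[-1.0,9.0,-1.0,np.float64(-3.6)],[-2.0,9.0,-2.0,np.float64(-3.5)]]
from yaw 103.4 q6 -53.6 end [ 430.3 -248.   250.3]
```

Request:
apply_moves(moves=[[[3,8,-1,-4],[3,9,-1,-4],[2,9,-1,-4],[1,9,-1,-4],[1,9,-1,-4],[0,9,-2,-4],[0,9,-1,-4],[-1,9,-2,-4],[-1,9,-1,-4],[0,0,0,0]]])

```text
clock: 3.1
eef_pos: [0.4208, -0.2451, 0.2436]
tool_rot: [0.333, 0.943, 0.009, -0.017]
ft_force: [-0.4, 0.0, -0.6]
grip_width: 0.0852
```

```bash
python3 - <<'E'
from h import *
o,p,R,y=pose(); print(o["clock"],p,y,R[:,2])
im=snap("wrist","w0"); cv2.imwrite("pics/w0e.png",cv2.convertScaleAbs(im,alpha=1.5))
plan([.430,-.248,.25],-(((139-y)+180)%360-180),10,dec=1)
for q in ([.431,-.251,.094],[.38,-.312,.112]): print(proj("w0",q))
E
```

```text
3.1 [ 0.42080437 -0.24513393  0.24355811] 141.13515147092502 [-0.0263903   0.0278214  -0.99926449]
[[-0.9,0.4,-0.7,np.float64(0.2)],[-0.9,0.4,-0.7,np.float64(0.2)],[-0.9,0.4,-0.7,np.float64(0.2)],[-0.9,0.4,-0.7,np.float64(0.2)],[-0.9,0.4,-0.7,np.float64(0.2)],[-0.9,0.4,-0.7,np.float64(0.2)],[-0.9,0.4,-0.7,np.float64(0.2)],[-0.9,0.5,-0.7,np.float64(0.2)],[-0.8,0.4,-0.6,np.float64(0.3)],[-0.8,0.5,-0.7,np.float64(0.2)]]
from yaw 141.0 q6 -81.7 end [ 430. -248.  250.]
[239.00563221 185.37006314]
[238.43129923  93.96064561]
```

View pics/w0e.png

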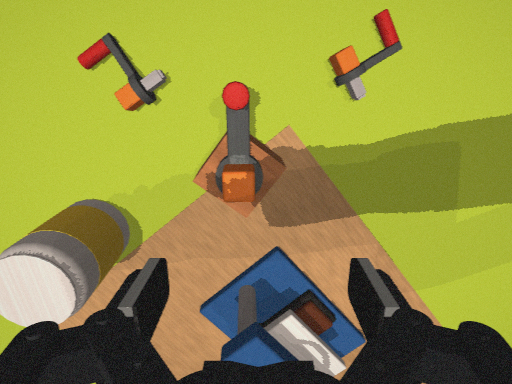

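Wrist view confirms: boss top at (238,184), grip at (236,95), matching the predictions within about 2 px. A tool tilt of about 2° has built up, so I'll check how it evolves.

Request:
apply_moves(moves=[[[-2,1,-1,0],[-2,1,-1,0],[-2,1,-1,0],[-1,1,-1,0],[-1,0,-1,0],[0,0,0,0],[0,0,0,0],[0,0,0,0],[0,0,0,0],[0,0,0,0]]])

```text
clock: 4.15
eef_pos: [0.4284, -0.2487, 0.248]
tool_rot: [0.336, 0.942, 0.008, -0.018]
ft_force: [0.7, -0.3, 0.2]
grip_width: 0.0855
```

```bash
python3 - <<'E'
from h import *
o,p,R,y=pose(); print(o["clock"],p,y,R[:,2],o["joint_pos"],o["joint_vel"])
b=ray("w0",238,184,.094); g=ray("w0",236,95,.112); print(b,g,np.degrees(np.arctan2(*(g-b)[1::-1])),np.linalg.norm((g-b)[:2]))
E
```

```text
4.15 [ 0.42836615 -0.2486528   0.24801899] 140.70976267897908 [-0.02852676  0.02808841 -0.99919831] [-0.53157504  0.26139895  0.03090674  1.37914385  0.00975267 -1.41674351] [ 0.00019522 -0.0004665  -0.00130132 -0.0011388   0.00084821  0.00073089]
[ 0.43086688 -0.25257577  0.094     ] [ 0.38195059 -0.31259074  0.112     ] -129.18238352394172 0.07742480370117602
```

Request:
apply_moves(moves=[[[-3,0,40,0],[-3,-1,40,0],[-3,-1,36,0],[0,0,0,0],[0,0,0,0],[0,0,0,0],[0,0,0,0],[0,0,0,0],[0,0,0,0],[0,0,0,0]]])

```text
clock: 5.15
eef_pos: [0.4367, -0.2559, 0.1384]
tool_rot: [0.336, 0.942, 0.007, -0.009]
ft_force: [-0.8, -0.2, 0.7]
grip_width: 0.0851
```

```bash
python3 - <<'E'
from h import *
o,p,R,y=pose(); print(o["clock"],p,y,R[:,2],o["joint_pos"])
E
```

```text
5.15 [ 0.43670946 -0.2558977   0.13844316] 140.73957980035036 [-0.01246977  0.01870659 -0.99974725] [-0.53554196  0.34292732 -0.15247413  1.09566723  0.00972426 -1.4211424 ]
```

Request:
apply_moves(moves=[[[3,-1,19,0],[2,0,18,0],[0,0,18,0],[0,0,0,0],[0,0,0,0],[0,0,0,0],[0,0,0,0],[0,0,0,0],[0,0,0,0],[0,0,0,0]]])

```text
clock: 6.15
eef_pos: [0.4358, -0.255, 0.0887]
tool_rot: [0.336, 0.942, 0.005, -0.003]
ft_force: [1.1, -0.7, 0.5]
grip_width: 0.0855
```

```bash
python3 - <<'E'
from h import *
o,p,R,y=pose(); print(o["clock"],p,y,R[:,2],o["joint_pos"])
im=snap("wrist","w1"); cv2.imwrite("pics/w1e.png",cv2.convertScaleAbs(im,alpha=1.5))
plan([.431,-.2525,.083],0,3,dec=1)
E
```

```text
6.15 [ 0.43583219 -0.2549889   0.0887179 ] 140.7404614789914 [-0.00131182  0.01213527 -0.9999255 ] [-0.53490758  0.38427763 -0.23734271  0.95649107  0.00977161 -1.4204942 ]
[[1.8,-0.4,1.9,0.0],[1.7,-0.4,1.9,0.0],[1.8,-0.4,1.9,0.0]]
from yaw 140.7 q6 -81.4 end [ 431.  -252.5   83. ]
```

View pics/w1e.png

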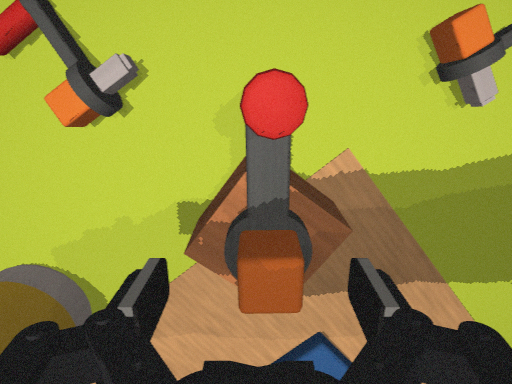

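Wrist view: boss top around (270,280) between the fingers, arm straight up to the grip at (273,103), yaw aligned. Small correction, then close.

Request:
apply_moves(moves=[[[3,-1,4,0],[3,0,3,0],[0,0,0,0],[0,0,0,0],[0,0,0,0],[0,0,0,0],[0,0,0,0],[0,0,0,0],[0,0,0,0],[0,0,0,0]]])

```text
clock: 7.2
eef_pos: [0.4299, -0.2515, 0.081]
tool_rot: [0.336, 0.942, 0.006, -0.003]
ft_force: [-0.0, -0.2, 0.5]
grip_width: 0.0859
```

Request:
apply_moves(moves=[[[0,0,0,0],[0,0,0,0],[0,0,0,0],[0,0,0,0],[0,0,0,0],[0,0,0,0],[0,0,0,0],[0,0,0,0],[0,0,0,0],[0,0,0,0]]], hand=-1)

```text
clock: 8.2
eef_pos: [0.4305, -0.2519, 0.0814]
tool_rot: [0.336, 0.942, 0.005, -0.002]
ft_force: [-0.2, -0.4, 1.1]
grip_width: 0.029
```

```bash
python3 - <<'E'
from h import *
o,p,R,y=pose(); print(o["clock"],p,y,R[:,2],o["joint_pos"],o["ft_force"],o["ft_torque"])
print(ray("w1",270,281,.094))
E
```

```text
8.2 [ 0.43046848 -0.25186847  0.08142627] 140.74016447718782 [-3.54914385e-04  1.15254725e-02 -9.99933517e-01] [-0.53498573  0.38169807 -0.26417553  0.9311044   0.00973429 -1.42056582] [-0.1905506  -0.40655544  1.09177281] [-0.0784174  -0.0817779  -0.02580535]
[ 0.43030391 -0.2532808   0.094     ]
```

Request:
apply_moves(moves=[[[0,0,-20,0],[0,0,-40,0],[0,0,-45,0],[0,0,-45,0],[0,0,-20,0],[0,0,0,0],[0,0,0,0],[0,0,0,0],[0,0,0,0],[0,0,0,0]]])

```text
clock: 9.2
eef_pos: [0.4236, -0.2497, 0.2426]
tool_rot: [0.336, 0.942, 0.008, -0.017]
ft_force: [-0.0, 0.2, -4.4]
grip_width: 0.0292
```

```bash
python3 - <<'E'
from h import *
o,p,R,y=pose(); print(o["clock"],p,y,R[:,2],o["joint_pos"],o["ft_force"],o["grip_width"])
plan([.48,-.07,.25],-(((180-y)+180)%360-180),6)
E
```

```text
9.2 [ 0.42363517 -0.24965414  0.24261827] 140.74127677988972 [-0.02586349  0.02703331 -0.9992999 ] [-0.53832235  0.25454223  0.00776509  1.36009428  0.00995004 -1.42401941] [-0.0158963   0.23872908 -4.4058056 ] 0.029181631921930802
[[12.0,29.0,-1.0,np.float64(-6.5)],[8.0,30.0,-1.0,np.float64(-6.6)],[5.0,31.0,-0.0,np.float64(-6.5)],[1.0,31.0,-1.0,np.float64(-6.6)],[-2.0,32.0,-0.0,np.float64(-6.5)],[-6.0,31.0,-1.0,np.float64(-6.6)]]
from yaw 140.7 q6 -81.6 end [479.7 -69.8 250. ]
```

Request:
apply_moves(moves=[[[12,30,-2,-7],[8,32,-2,-7],[4,32,-2,-7],[1,32,-2,-7],[-3,32,-2,-7],[-6,25,-2,-4],[0,0,0,0],[0,0,0,0],[0,0,0,0],[0,0,0,0]]])

```text
clock: 10.2
eef_pos: [0.476, -0.0651, 0.2482]
tool_rot: [-0.009, 1.0, 0.016, -0.022]
ft_force: [0.2, -0.7, -5.0]
grip_width: 0.029
```

```bash
python3 - <<'E'
from h import *
o,p,R,y=pose(); print(o["clock"],p,y,R[:,2],o["joint_pos"],o["ft_force"],o["grip_width"])
a=snap("top","t1"); snap("side","s1")
for n,(u,v) in (("t0",(257,204)),("s0",(261,192))):
    im=cv2.imread(f"pics/{n}.png"); h=cv2.cvtColor(im,cv2.COLOR_BGR2HSV)
    m=cv2.inRange(h,(19,90,90),(30,255,255)); 
    w=np.zeros_like(m); w[v-20:v+20,u-22:u+22]=m[v-20:v+20,u-22:u+22]
    nn,l,st,ce=cv2.connectedComponentsWithStats(w); k=1+np.argmax(st[1:,4]); print(n,st[k],ce[k])
    hu=cv2.convexHull(np.argwhere(l==k)[:,::-1].astype(np.int32)); print(cv2.minAreaRect(hu)); print(ray(n,*cv2.minAreaRect(hu)[0],.154))
def e(f,x,y,w,h,s): 
    c=cv2.resize(cv2.imread(f"pics/{f}.png")[y:y+h,x:x+w],None,fx=s,fy=s,interpolation=cv2.INTER_CUBIC); return cv2.convertScaleAbs(c,alpha=1.5)
cv2.imwrite("pics/c2.png",np.vstack([np.hstack([e("t0",232,182,50,50,6),e("s0",236,170,50,50,6)]),np.hstack([e("t1",220,170,100,80,3),e("s1",220,140,100,80,3)])]))
E
```

```text
10.2 [ 0.47603525 -0.06507843  0.24817651] -178.918840179263 [-0.04419121  0.03105354 -0.99854034] [-1.50232242e-01  2.39246990e-01  1.48809353e-03  1.38141150e+00
  2.40920972e-02 -1.73978538e+00] [ 0.24095073 -0.72501463 -5.04020959] 0.028970492410240554
t0 [248 194  19  20 317] [256.79179811 204.49526814]
((257.0, 203.5), (19.0, 18.0), 90.0)
[ 0.5298886  -0.03497925  0.154     ]
s0 [239 176  33  23 253] [259.2687747  189.03162055]
((254.90000915527344, 187.6999969482422), (35.329872131347656, 15.652474403381348), 26.56505012512207)
[ 0.55165223 -0.03089566  0.154     ]
```

View pics/c2.png

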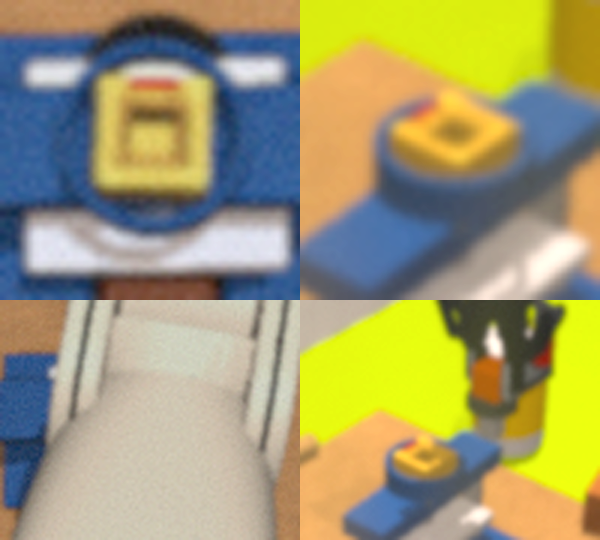

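Top crop: screw head centre at about (256.9,203.5) px, red line on the far side (+x), recess yaw near 0. Side crop: head centre at about (261.4,191.4), and the held crank is clearly visible.

```bash
cat >> h.py <<'E'
def Rg():
    z=np.array([-.00035,.0115,-.99993]); z/=np.linalg.norm(z); a=np.radians(140.74); x=np.array([np.cos(a),np.sin(a),0]); x-=z*(x@z); x/=np.linalg.norm(x); return np.c_[x,np.cross(z,x),z]
def crank(h=0):
    "world point on crank axis h mm above its origin, and axis"
    o,p,R,y=pose(); a=R@Rg().T@np.array([0,0,1.]); return p+R@[0,-.0007,0]+a*(h-31.4)/1e3, a
E
python3 - <<'E'
from h import *
print(ray("t0",256.9,203.5,.154),ray("s0",261.4,191.4,.154))
# least squares 3D
from scipy.optimize import least_squares
for z in (.154,None):
    r=least_squares(lambda x: np.r_[proj("t0",x)-[256.9,203.5],proj("s0",x)-[261.4,191.4]],[.53,-.035,.154]); print(r.x,r.fun)
# block bore / boss check via side view: boss projection of grasp pose
print("tip",crank(-34),"orig",crank(0)[0])
print("boss in s1",proj("s1",crank(44)[0]),proj("s1",crank(-34)[0]))
a=cv2.imread("pics/s1.png"); cv2.imwrite("pics/c3.png",cv2.convertScaleAbs(cv2.resize(a[140:220,220:320],None,fx=8,fy=8,interpolation=cv2.INTER_CUBIC)[:600],alpha=1.5))
plan([.529,-.035,.25],-1,2)
E
```

```text
[ 0.52988318 -0.03474292  0.154     ] [ 0.52530674 -0.02854963  0.154     ]
[ 0.53069054 -0.03472556  0.14855595] [ 0.03557005  0.05739603 -0.07966279 -0.01624832]
[ 0.53069054 -0.03472556  0.14855595] [ 0.03557005  0.05739603 -0.07966279 -0.01624832]
tip (array([ 0.47373832, -0.06440868,  0.18295586]), array([ 0.03619487, -0.02260696,  0.99908901])) orig [ 0.47496895 -0.06517732  0.21692489]
boss in s1 [284.64917203 159.36414325] [283.9210209  184.16270212]
[[-27.0,15.0,-2.0,-0.5],[-26.0,14.0,-1.0,-0.5]]
from yaw -178.9 q6 -99.7 end [528.5 -35.1 250. ]
```

View pics/c3.png

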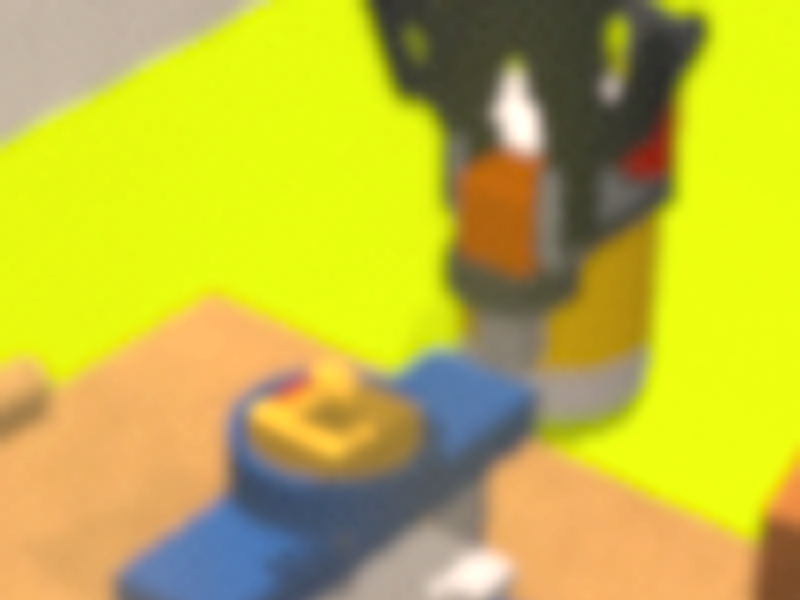

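Crank tip in the side view at about (507,362) in the crop, 1 px below prediction, and the screw head shows the same offset, so the side camera has a small vertical bias. The socket estimate (0.530,-0.035) stands. Moving above it.

Request:
apply_moves(moves=[[[-29,15,-2,0],[-29,15,-2,0],[0,0,0,0],[0,0,0,0],[0,0,0,0],[0,0,5,0],[0,0,5,0],[0,0,5,0],[0,0,0,0],[0,0,0,0]]])

```text
clock: 11.3
eef_pos: [0.5303, -0.0386, 0.2336]
tool_rot: [-0.003, 1.0, 0.015, -0.024]
ft_force: [-0.1, 0.1, -4.7]
grip_width: 0.0292
```

```bash
python3 - <<'E'
from h import *
o,p,R,y=pose(); print(o["clock"],p,y,R[:,2],o["joint_pos"],o["ft_force"],o["grip_width"])
print("tip",crank(-34),"orig",crank(0)[0])
c=crank(-34)[0]; plan(p+np.array([.530-c[0],-.035-c[1],0]),0,1,dec=1)
E
```

```text
11.3 [ 0.53032051 -0.03855757  0.23359032] -179.5678303178296 [-0.04801781  0.03068086 -0.99837517] [-0.08680499  0.34914151  0.11417355  1.38636441  0.02640545 -1.66506886] [-0.08605867  0.1121147  -4.67199959] 0.029213517091476238
tip (array([ 0.52768112, -0.03781469,  0.168238  ]), array([ 0.04042249, -0.022057  ,  0.99893919])) orig [ 0.52905548 -0.03856463  0.20220193]
[[-2.3,2.8,-0.0,0.0]]
from yaw -179.6 q6 -95.4 end [532.6 -35.7 233.6]
```

Request:
apply_moves(moves=[[[-2,3,-40,0],[0,0,0,0],[0,0,4,0],[0,0,4,0],[0,0,4,0],[0,0,4,0],[0,0,4,0],[0,0,4,0],[0,0,4,0],[0,0,4,0]]])

```text
clock: 12.3
eef_pos: [0.5289, -0.0355, 0.2351]
tool_rot: [-0.003, 0.999, 0.016, -0.029]
ft_force: [-0.4, -0.0, -4.6]
grip_width: 0.0292
```

```bash
python3 - <<'E'
from h import *
o,p,R,y=pose(); print(o["clock"],p,y,R[:,2],o["joint_pos"])
print("tip",crank(-34))
E
```

```text
12.3 [ 0.52893072 -0.03547655  0.23508376] -179.57006293527485 [-0.05754814  0.03135964 -0.99785008] [-0.08133756  0.35268554  0.12265899  1.40073266  0.02658343 -1.65952258]
tip (array([ 0.52566735, -0.03468927,  0.16976014]), array([ 0.04995926, -0.0227356 ,  0.99849245]))
```

Request:
apply_moves(moves=[[[-5,-1,18,0],[0,0,0,0],[0,0,0,0],[0,0,0,0],[0,0,0,0],[0,0,0,0],[0,0,0,0],[0,0,0,0],[0,0,0,0],[0,0,0,0]]])

```text
clock: 13.3
eef_pos: [0.5336, -0.0359, 0.219]
tool_rot: [-0.003, 1.0, 0.016, -0.027]
ft_force: [-0.3, 0.7, -4.2]
grip_width: 0.0289
```

```bash
python3 - <<'E'
from h import *
o,p,R,y=pose(); print(o["clock"],p,y,R[:,2],o["ft_force"],o["ft_torque"])
print("tip",crank(-34)); im=snap("side","s2"); snap("wrist","w2")
print(proj("s2",crank(-34)[0]),proj("s2",crank(44)[0]))
a=cv2.resize(im[150:210,220:310],None,fx=6,fy=6,interpolation=cv2.INTER_CUBIC); b=cv2.imread("pics/w2.png")[:, :]
b=cv2.resize(b,(480,360)); a=cv2.resize(a,(320,213)); c=np.zeros((360,800,3),np.uint8); c[:213,:320]=a; c[:,320:]=b
cv2.imwrite("pics/c4.png",cv2.convertScaleAbs(c,alpha=1.5))
E
```

```text
13.3 [ 0.53361508 -0.03591683  0.21895531] -179.57174127710297 [-0.05368253  0.03107668 -0.99807436] [-0.28369267  0.69253726 -4.15358275] [-0.03307845 -0.10416043  0.02590645]
tip (array([ 0.53060476, -0.03514808,  0.15361931]), array([ 0.04609133, -0.02245236,  0.99868488]))
[261.46831383 189.89365152] [261.24658465 165.7442998 ]
```

View pics/c4.png

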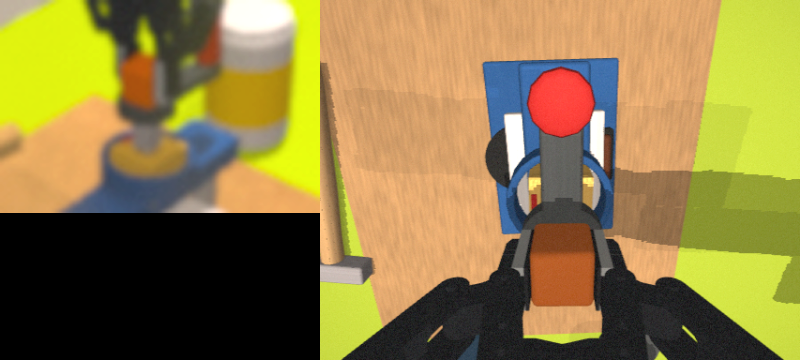

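Side view shows the tip standing on the middle of the brass head, and the wrist view shows the arm aligned over it with the head symmetric about the arm. Lowering carefully.

Request:
apply_moves(moves=[[[0,0,10,0],[0,0,0,0],[0,0,0,0],[0,0,0,0],[0,0,0,0],[0,0,0,0],[0,0,0,0],[0,0,0,0],[0,0,0,0],[0,0,0,0]]])

```text
clock: 14.4
eef_pos: [0.5335, -0.0373, 0.2081]
tool_rot: [-0.003, 1.0, 0.014, -0.026]
ft_force: [-0.2, -1.9, -3.9]
grip_width: 0.0298
```

```bash
python3 - <<'E'
from h import *
o,p,R,y=pose(); print(o["clock"],p,y,R[:,2],o["ft_force"],o["ft_torque"])
print("tip",crank(-34))
E
```

```text
14.4 [ 0.53349384 -0.0372745   0.20805607] -179.6328675272551 [-0.05256105  0.02704285 -0.99825148] [-0.23705472 -1.91475467 -3.90952196] [-0.27200261 -0.13890791 -0.00431106]
tip (array([ 0.53055585, -0.03677024,  0.14271421]), array([ 0.04497653, -0.01840968,  0.9988184 ]))
```

Request:
apply_moves(moves=[[[0,-1,10,0],[0,0,0,0],[0,0,0,0],[0,0,0,0],[0,0,0,0],[0,0,0,0],[0,0,0,0],[0,0,0,0],[0,0,0,0],[0,0,0,0]]])

```text
clock: 15.4
eef_pos: [0.533, -0.0374, 0.1968]
tool_rot: [-0.003, 1.0, 0.014, -0.026]
ft_force: [0.4, -0.3, -5.5]
grip_width: 0.0291
```

```bash
python3 - <<'E'
from h import *
o,p,R,y=pose(); print(o["clock"],p,y,R[:,2],o["ft_force"],o["ft_torque"])
print("tip",crank(-34))
E
```

```text
15.4 [ 0.53302495 -0.03743339  0.19677821] -179.60301109834825 [-0.05263202  0.02839938 -0.99821007] [ 0.35763188 -0.33268737 -5.49514039] [-0.18695481 -0.22921174  0.001858  ]
tip (array([ 0.53008289, -0.0368401 ,  0.13143728]), array([ 0.04504366, -0.0197704 ,  0.99878937]))
```

Request:
apply_moves(moves=[[[0,0,9,0],[0,0,0,0],[0,0,0,0],[0,0,2,0],[0,0,0,0],[0,0,0,0],[0,0,0,0],[0,0,0,0],[0,0,0,0],[0,0,0,0]]])

```text
clock: 16.4
eef_pos: [0.5329, -0.0374, 0.1864]
tool_rot: [-0.003, 1.0, 0.014, -0.025]
ft_force: [0.0, -1.5, -4.0]
grip_width: 0.029
```

```bash
python3 - <<'E'
from h import *
o,p,R,y=pose(); print(o["clock"],p,y,R[:,2],o["ft_force"],o["ft_torque"])
print("tip",crank(-34),"orig",crank(0)[0])
E
```

```text
16.4 [ 0.53293366 -0.03736739  0.18640134] -179.61695343601417 [-0.05024317  0.02778023 -0.99835058] [ 6.27793770e-04 -1.53478453e+00 -4.02105697e+00] [-0.22743055 -0.07433443 -0.00259013]
tip (array([ 0.53014769, -0.03681474,  0.12105321]), array([ 0.04265527, -0.01914931,  0.99890632])) orig [ 0.53159797 -0.03746582  0.15501602]
```

Nearly seated, within 1 mm and with low forces. I'll start winding and watch the forces.

Request:
apply_moves(moves=[[[0,0,0,6],[0,0,0,6],[0,0,0,6],[0,0,0,6],[0,0,0,6],[0,0,0,6],[0,0,0,6],[0,0,0,6],[0,0,0,6],[0,0,0,6]]])

```text
clock: 17.4
eef_pos: [0.5316, -0.037, 0.1867]
tool_rot: [0.513, 0.858, -0.002, -0.03]
ft_force: [-1.0, -0.1, -3.7]
grip_width: 0.0291
```

```bash
cat > st.py <<'E'
from h import *
o,p,R,y=pose(); print(o["clock"],p.round(4),"yaw",y.round(1),"z",R[:,2].round(4),"q6",np.degrees(o["joint_pos"][5]).round(1),"F",o["ft_force"].round(1),"T",o["ft_torque"].round(2),o["grip_width"].round(4))
print("tip",crank(-34)[0].round(4),"orig",crank(0)[0].round(4),crank()[1].round(3))
E
python3 st.py
```

```text
Traceback (most recent call last):
  File "st.py", line 2, in <module>
    o,p,R,y=pose(); print(o["clock"],p.round(4),"yaw",y.round(1),"z",R[:,2].round(4),"q6",np.degrees(o["joint_pos"][5]).round(1),"F",o["ft_force"].round(1),"T",o["ft_torque"].round(2),o["grip_width"].round(4))
                                                                                                                                                                                        ^^^^^^^^^^^^^^^^^^^^^
AttributeError: 'float' object has no attribute 'round'
```

Request:
apply_moves(moves=[[[0,0,0,8],[0,0,0,8],[0,0,0,8],[0,0,0,8],[0,0,0,8],[0,0,0,8],[0,0,0,8],[0,0,0,8],[0,0,0,8],[0,0,0,8]]])

```text
clock: 18.4
eef_pos: [0.5323, -0.0342, 0.1868]
tool_rot: [0.952, 0.303, -0.019, -0.023]
ft_force: [-1.0, 0.1, -4.0]
grip_width: 0.0284
```

```bash
sed -i 's/,o\["grip_width"\].round(4)//' st.py; python3 st.py
```

```text
18.4 [ 0.5323 -0.0342  0.1868] yaw 35.4 z [-0.0494  0.0319 -0.9983] q6 50.1 F [-1.   0.1 -4. ] T [-0.25 -0.6   0.17]
tip [ 0.528  -0.0314  0.1216] orig [ 0.53   -0.0325  0.1555] [ 0.061 -0.035  0.998]
```

Request:
apply_moves(moves=[[[0,0,0,8],[0,0,0,8],[0,0,0,8],[0,0,0,8],[0,0,0,8],[0,0,0,8],[0,0,0,8],[0,0,0,8],[0,0,0,8],[0,0,0,8]]])

```text
clock: 19.4
eef_pos: [0.5349, -0.0348, 0.1867]
tool_rot: [0.914, -0.404, -0.025, -0.004]
ft_force: [-1.3, -1.0, -4.1]
grip_width: 0.0289
```

```bash
python3 st.py; python3 - <<'E'
from h import *
im=snap("side","s3"); cv2.imwrite("pics/c5.png",cv2.convertScaleAbs(cv2.resize(im[140:230,205:325],(720,540),interpolation=cv2.INTER_CUBIC),alpha=1.4))
E
```

```text
19.4 [ 0.5349 -0.0348  0.1867] yaw -47.7 z [-0.0432  0.0277 -0.9987] q6 133.2 F [-1.3 -1.  -4.1] T [-0.38 -0.38  0.19]
tip [ 0.5327 -0.0318  0.1214] orig [ 0.5341 -0.0331  0.1554] [ 0.042 -0.039  0.998]
```

View pics/c5.png

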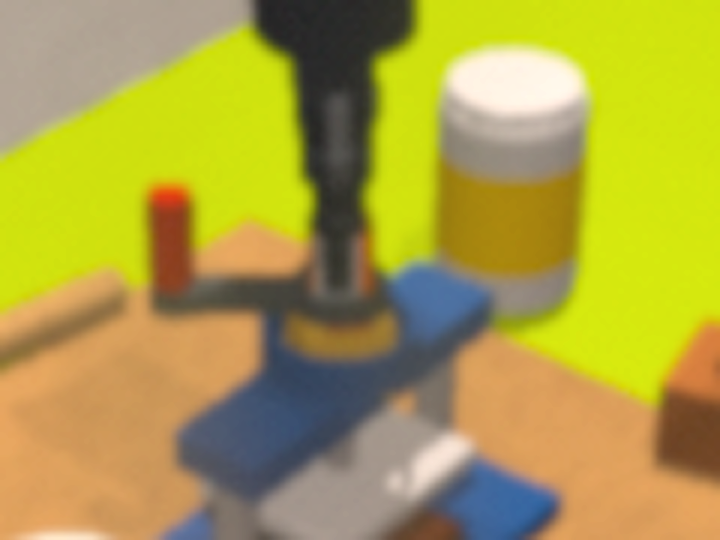

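Crank sits on the brass head, arm pointing toward the hammer, screw torque about 0.19 N m as expected. Winding on to near the joint limit, then regrasping.

Request:
apply_moves(moves=[[[0,0,0,7],[0,0,0,7],[0,0,0,7],[0,0,0,7],[0,0,0,7],[0,0,0,0],[0,0,0,0],[0,0,0,0],[0,0,0,0],[0,0,0,0]]])

```text
clock: 20.45
eef_pos: [0.5354, -0.0359, 0.1867]
tool_rot: [0.75, -0.661, -0.024, 0.005]
ft_force: [0.0, -0.7, -3.0]
grip_width: 0.029
```

Request:
apply_moves(moves=[[[0,0,0,0],[0,0,0,0],[0,0,0,0],[0,0,0,0],[0,0,0,0],[0,0,0,0],[0,0,0,0],[0,0,0,0],[0,0,0,0],[0,0,0,0]]], hand=1)

```text
clock: 21.45
eef_pos: [0.5369, -0.035, 0.1893]
tool_rot: [0.751, -0.66, -0.023, 0.002]
ft_force: [0.6, -0.3, 0.2]
grip_width: 0.0852
```

```bash
python3 st.py
```

```text
21.45 [ 0.5369 -0.035   0.1893] yaw -82.7 z [-0.0371  0.0263 -0.999 ] q6 168.2 F [ 0.6 -0.3  0.2] T [ 0.02 -0.06  0.03]
tip [ 0.5357 -0.0326  0.1239] orig [ 0.5367 -0.0338  0.1579] [ 0.029 -0.035  0.999]
```

Request:
apply_moves(moves=[[[0,5,-40,0],[0,0,0,-8],[0,0,-1,-8],[0,0,0,-8],[0,0,-1,-8],[0,0,0,-8],[0,0,-1,-8],[0,0,0,-8],[0,0,-1,-8],[0,0,0,-8]]])

```text
clock: 22.45
eef_pos: [0.533, -0.0369, 0.2346]
tool_rot: [0.997, -0.067, -0.02, -0.012]
ft_force: [0.1, -0.3, 0.1]
grip_width: 0.0853
```

Request:
apply_moves(moves=[[[0,0,0,-8],[0,0,-1,-8],[0,0,0,-8],[0,0,-1,-8],[0,0,0,-8],[0,0,-1,-8],[0,0,0,-8],[0,0,-1,-8],[0,0,0,-8],[0,0,-1,-8]]])

```text
clock: 23.45
eef_pos: [0.5327, -0.037, 0.2391]
tool_rot: [0.789, 0.613, -0.008, -0.023]
ft_force: [0.1, 0.2, -0.4]
grip_width: 0.0855
```

```bash
python3 st.py;  python3 - <<'E'
from h import *
o,p,R,y=pose()
im=snap("wrist","w3"); cv2.imwrite("pics/w3e.png",cv2.convertScaleAbs(im,alpha=1.4))
print(proj("w3",[.531,-.036,.198]))
plan([.531,-.036,.187],-(((97.3-y)+180)%360-180),3,dec=1)
E
```

```text
23.45 [ 0.5327 -0.037   0.2391] yaw 75.7 z [-0.0402  0.0267 -0.9988] q6 9.6 F [ 0.1  0.2 -0.4] T [ 0.   -0.08  0.02]
tip [ 0.5288 -0.0354  0.1738] orig [ 0.5305 -0.0362  0.2078] [ 0.05  -0.022  0.998]
[257.51240516 238.13863717]
[[-0.1,0.1,17.5,np.float64(-7.2)],[-0.1,0.1,17.4,np.float64(-7.2)],[-0.1,0.1,17.5,np.float64(-7.2)]]
from yaw 75.9 q6 9.4 end [531. -36. 187.]
```

View pics/w3e.png

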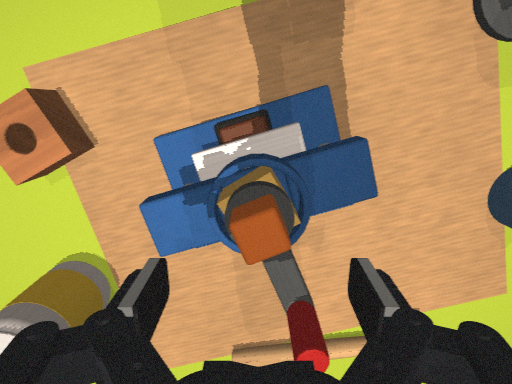

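Wrist view: crank seated with collar flat on the turned brass head, boss top at (262,236), arm down-right to the grip at (310,345), block empty. Descend with a -21° turn and regrasp.

Request:
apply_moves(moves=[[[1,0,18,-7],[0,0,17,-7],[0,0,17,-7],[0,0,0,0],[0,0,0,0],[0,0,0,0],[0,0,0,0],[0,0,0,0],[0,0,0,0],[0,0,0,0]]])

```text
clock: 24.5
eef_pos: [0.5339, -0.035, 0.1905]
tool_rot: [0.666, 0.746, -0.001, -0.02]
ft_force: [0.3, -0.5, 0.0]
grip_width: 0.0855
```

```bash
python3 st.py; python3 -c "
from h import *
print(ray('w3',262,236,.198))"
```

```text
24.5 [ 0.5339 -0.035   0.1905] yaw 96.5 z [-0.0313  0.0261 -0.9992] q6 -11.0 F [ 0.3 -0.5  0. ] T [ 0.02 -0.02  0.  ]
tip [ 0.5306 -0.0339  0.1251] orig [ 0.5319 -0.0345  0.1591] [ 0.039 -0.018  0.999]
[ 0.53035216 -0.03313268  0.198     ]
```

Request:
apply_moves(moves=[[[0,-3,4,0],[0,0,0,0],[0,0,0,0],[0,0,0,0],[0,0,0,0],[0,0,0,0],[0,0,0,0],[0,0,0,0],[0,0,0,0],[0,0,0,0]]], hand=-1)

```text
clock: 25.5
eef_pos: [0.5304, -0.0352, 0.1868]
tool_rot: [0.666, 0.746, -0.001, -0.02]
ft_force: [-0.9, 0.6, 1.1]
grip_width: 0.0293
```

Request:
apply_moves(moves=[[[0,0,0,8],[0,0,0,8],[0,0,0,8],[0,0,0,8],[0,0,0,8],[0,0,0,8],[0,0,0,8],[0,0,0,8],[0,0,0,8],[0,0,0,8]]])

```text
clock: 26.5
eef_pos: [0.5325, -0.034, 0.1872]
tool_rot: [0.993, 0.118, -0.011, -0.016]
ft_force: [-0.4, -0.9, -1.3]
grip_width: 0.0291
```

```bash
python3 st.py
```

```text
26.5 [ 0.5325 -0.034   0.1872] yaw 13.6 z [-0.0253  0.0296 -0.9992] q6 71.9 F [-0.4 -0.9 -1.3] T [-0.15 -0.55  0.18]
tip [ 0.5301 -0.0309  0.1219] orig [ 0.5313 -0.0322  0.1559] [ 0.035 -0.036  0.999]
```

Request:
apply_moves(moves=[[[0,0,0,4],[0,0,0,4],[0,0,0,4],[0,0,0,4],[0,0,0,4],[0,0,0,4],[0,0,0,4],[0,0,0,4],[0,0,0,4],[0,0,0,4]]])

```text
clock: 27.5
eef_pos: [0.5334, -0.0346, 0.1873]
tool_rot: [0.97, -0.242, -0.014, -0.011]
ft_force: [-1.2, 0.5, 0.2]
grip_width: 0.029
```

```bash
python3 st.py
```

```text
27.5 [ 0.5334 -0.0346  0.1873] yaw -28.0 z [-0.0212  0.0286 -0.9994] q6 113.4 F [-1.2  0.5  0.2] T [-0.23 -0.33  0.17]
tip [ 0.5322 -0.0314  0.122 ] orig [ 0.533  -0.0328  0.156 ] [ 0.024 -0.04   0.999]
```

Request:
apply_moves(moves=[[[0,0,0,4],[0,0,0,4],[0,0,0,4],[0,0,0,4],[0,0,0,4],[0,0,0,4],[0,0,0,4],[0,0,0,4],[0,0,0,4],[0,0,0,4]]])

```text
clock: 28.5
eef_pos: [0.5333, -0.0354, 0.1874]
tool_rot: [0.824, -0.566, -0.015, -0.005]
ft_force: [-2.1, -1.1, -0.0]
grip_width: 0.0288
```

```bash
python3 st.py
```

```text
28.5 [ 0.5333 -0.0354  0.1874] yaw -69.0 z [-0.0195  0.0252 -0.9995] q6 154.4 F [-2.1 -1.1 -0. ] T [-0.48  0.01  2.69]
tip [ 0.5331 -0.0328  0.122 ] orig [ 0.5335 -0.034   0.156 ] [ 0.014 -0.035  0.999]
```

Request:
apply_moves(moves=[[[0,0,0,3],[0,0,0,3],[0,0,0,3],[0,0,0,3],[0,0,0,0],[0,0,0,0],[0,0,0,0],[0,0,0,0],[0,0,0,0],[0,0,0,0]]])

```text
clock: 29.5
eef_pos: [0.5337, -0.0348, 0.1876]
tool_rot: [0.775, -0.631, -0.012, -0.001]
ft_force: [-0.6, -2.1, 0.8]
grip_width: 0.0291
```

```bash
python3 st.py
```

```text
29.5 [ 0.5337 -0.0348  0.1876] yaw -78.3 z [-0.0186  0.0166 -0.9997] q6 164.1 F [-0.6 -2.1  0.8] T [-0.16 -0.23  2.22]
tip [ 0.5336 -0.0329  0.1222] orig [ 0.534  -0.0338  0.1562] [ 0.012 -0.026  1.   ]
```

Moment about 2.2–2.7 N m against 0.18 while winding: the stop is reached, and the last 9° is probably the pads slipping on the boss. I'll release, lift off and look.

Request:
apply_moves(moves=[[[0,0,0,0],[0,0,0,0],[0,0,0,0],[0,0,0,0],[0,0,0,0],[0,0,0,0],[0,0,0,0],[0,0,0,0],[0,0,0,0],[0,0,0,0]]], hand=1)

```text
clock: 30.5
eef_pos: [0.5333, -0.0351, 0.1874]
tool_rot: [0.77, -0.638, -0.014, -0.001]
ft_force: [0.9, 0.3, -1.5]
grip_width: 0.0854
```

Request:
apply_moves(moves=[[[0,0,-15,0],[0,0,-30,0],[0,0,-30,0],[0,0,-15,0],[0,0,0,0],[0,0,0,0],[0,0,0,0],[0,0,0,0],[0,0,0,0],[0,0,0,0]]])

```text
clock: 31.5
eef_pos: [0.5323, -0.0365, 0.2749]
tool_rot: [0.77, -0.638, -0.018, 0.002]
ft_force: [-0.2, 0.2, 0.2]
grip_width: 0.0858
```

```bash
python3 st.py; python3 - <<'E'
from h import *
a=snap("wrist","w4"); b=snap("side","s4")
b=cv2.resize(b[130:260,190:330],(388,360),interpolation=cv2.INTER_CUBIC); a=cv2.resize(a[:, :],(412,309)); a=np.vstack([a,np.zeros((51,412,3),np.uint8)])
cv2.imwrite("pics/c6.png",cv2.convertScaleAbs(np.hstack([a,b]),alpha=1.4))
E
```

```text
31.5 [ 0.5323 -0.0365  0.2749] yaw -79.4 z [-0.03    0.0206 -0.9993] q6 164.8 F [-0.2  0.2  0.2] T [ 0.02 -0.09  0.05]
tip [ 0.5315 -0.0344  0.2095] orig [ 0.5323 -0.0354  0.2435] [ 0.023 -0.03   0.999]
```

View pics/c6.png

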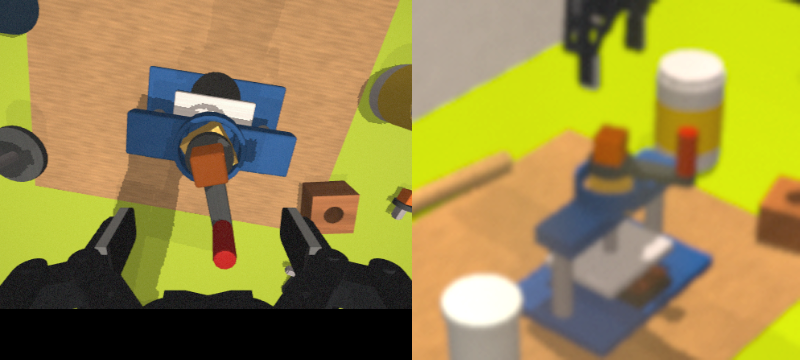

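```bash
python3 - <<'E'
from h import *
s=512/412
b=ray("w4",209*s,163*s,.198); g=ray("w4",225*s,259*s,.216); d=g-b; print(b,g,np.linalg.norm(d[:2]),np.degrees(np.arctan2(d[1],d[0])))
a=cv2.imread("pics/w4.png"); t=cv2.imread("pics/t0.png")
c=cv2.resize(a[130:310,190:340],(500,600),interpolation=cv2.INTER_CUBIC)
cv2.imwrite("pics/c7.png",cv2.convertScaleAbs(c,alpha=1.5))
E
```

```text
[ 0.53943148 -0.03414461  0.198     ] [ 0.4585558  -0.06451607  0.216     ] 0.08639039333412117 -159.4172020017634
```

View pics/c7.png

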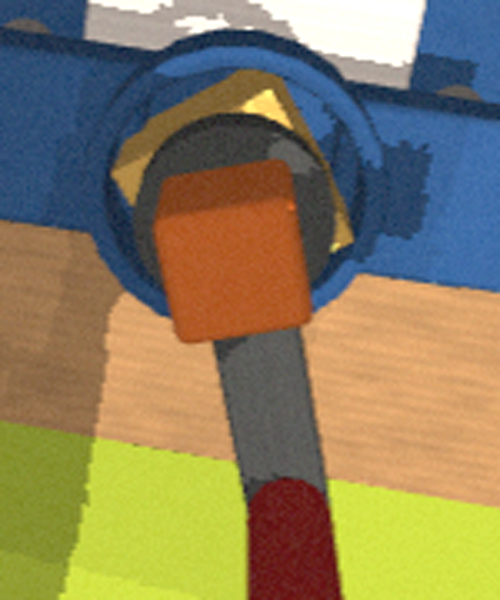

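Crank yaw is about -158°; brass head edges are about 53° clockwise (mod 90) from the start pose, matching 412° = 7.2 rad if the screw started near 0. I'll tap the boss lightly with closed fingers to check and ensure full seating: contact should come at TCP z ≈ 0.215.

Request:
apply_moves(moves=[[[0,0,0,0],[0,0,0,0],[0,0,0,0],[0,0,0,0],[0,0,0,0],[0,0,0,0],[0,0,0,0],[0,0,25,0],[0,0,20,0],[0,0,0,0]]], hand=-1)

```text
clock: 32.6
eef_pos: [0.532, -0.0356, 0.2301]
tool_rot: [0.77, -0.638, -0.017, 0.001]
ft_force: [-0.2, 0.8, -0.4]
grip_width: 0.0003
```

Request:
apply_moves(moves=[[[0,0,2,0],[0,0,2,0],[0,0,2,0],[0,0,2,0],[0,0,2,0],[0,0,0,0],[0,0,0,0],[0,0,0,0],[0,0,0,0],[0,0,0,0]]])

```text
clock: 33.6
eef_pos: [0.5337, -0.0356, 0.2233]
tool_rot: [0.77, -0.638, -0.014, -0.001]
ft_force: [1.1, -0.1, -0.7]
grip_width: -0.0001
```

```bash
python3 st.py
```

```text
33.6 [ 0.5337 -0.0356  0.2233] yaw -79.3 z [-0.0204  0.0198 -0.9996] q6 164.9 F [ 1.1 -0.1 -0.7] T [-0.03 -0.02 -0.04]
tip [ 0.5335 -0.0336  0.1579] orig [ 0.534  -0.0346  0.1919] [ 0.013 -0.029  0.999]
```

Request:
apply_moves(moves=[[[0,2,2,0],[0,0,2,0],[0,0,2,0],[0,0,2,0],[0,0,2,0],[0,0,2,0],[0,0,2,0],[0,0,2,0],[0,0,0,0],[0,0,0,0]]])

```text
clock: 34.6
eef_pos: [0.5323, -0.0355, 0.2159]
tool_rot: [0.77, -0.638, -0.01, -0.005]
ft_force: [-0.6, -0.2, 0.6]
grip_width: 0.0001
```

```bash
python3 st.py
```

```text
34.6 [ 0.5323 -0.0355  0.2159] yaw -79.3 z [-0.0091  0.0195 -0.9998] q6 164.9 F [-0.6 -0.2  0.6] T [ 0.03 -0.06 -0.01]
tip [ 0.5329 -0.0335  0.1505] orig [ 0.5329 -0.0345  0.1845] [ 0.002 -0.029  1.   ]
```

Request:
apply_moves(moves=[[[0,0,2,0],[0,0,2,0],[0,0,2,0],[0,0,0,0],[0,0,0,0],[0,0,0,0],[0,0,0,0],[0,0,0,0],[0,0,0,0],[0,0,0,0]]])

```text
clock: 35.6
eef_pos: [0.5326, -0.0356, 0.2151]
tool_rot: [0.77, -0.638, -0.008, -0.006]
ft_force: [-0.4, -0.1, 3.9]
grip_width: -0.0002
```

```bash
python3 st.py
```

```text
35.6 [ 0.5326 -0.0356  0.2151] yaw -79.3 z [-0.0044  0.0188 -0.9998] q6 164.9 F [-0.4 -0.1  3.9] T [-0.05  0.19  0.02]
tip [ 0.5335 -0.0337  0.1497] orig [ 0.5334 -0.0346  0.1837] [-0.003 -0.028  1.   ]
```

Contact at TCP z = 0.2151, so the boss top is at 0.198 = 0.154 + 0.044: fully seated. Backing off.

Request:
apply_moves(moves=[[[0,0,-20,0],[0,0,-40,0],[0,0,-40,0],[0,0,0,0],[0,0,0,0],[0,0,0,0],[0,0,0,0],[0,0,0,0],[0,0,0,0],[0,0,0,0]]])

```text
clock: 36.6
eef_pos: [0.5304, -0.0372, 0.3085]
tool_rot: [0.77, -0.638, -0.015, -0.001]
ft_force: [-0.0, 0.2, 0.1]
grip_width: 0.0001
```

```bash
python3 st.py; python3 - <<'E'
from h import *
b=snap("side","s5"); a=cv2.imread("pics/s0.png"); s=cv2.absdiff(a,b)
cv2.imwrite("pics/c8.png",cv2.convertScaleAbs(cv2.resize(b[110:330,110:370],(709,600),interpolation=cv2.INTER_CUBIC),alpha=1.4))
for n,(x,y,w,h) in dict(tin=(276,148,28,30),gun=(196,228,40,95),brush=(138,205,40,75),ham=(150,205,40,15)).items(): print(n,s[y:y+h,x:x+w].mean().round(2))
E
```

```text
36.6 [ 0.5304 -0.0372  0.3085] yaw -79.3 z [-0.0211  0.0202 -0.9996] q6 164.7 F [-0.   0.2  0.1] T [ 0.02 -0.02  0.01]
tip [ 0.5302 -0.0352  0.2432] orig [ 0.5306 -0.0362  0.2771] [ 0.014 -0.029  0.999]
tin 4.7
gun 3.81
brush 3.09
ham 3.77
```

Bystander image differences are at noise level, the robot is clear of everything, and the crank is seated. Handing in.

```bash
python3 -c "
from workcell import workorder; print(workorder.job_done())"
```

```text
the job is handed in; nothing more can be done
None
```

I took the crank out of its block, seated it in the brass screw and wound the screw clockwise to its stop. I then let go and backed the arm off above the press; the job was handed in at about 36.6 s.

**Winding:** the screw took two grasps on the boss. At the end the wrist moment rose from about 0.18 to 2.7 N m. The fingers slipped about 10° on the boss after that, so the end angle comes from the picture, not from the tool. The brass head's edges stand about 53° clockwise (mod 90) from where they began. That fits a turn of about 412° (7.2 rad) if the screw started near 0.

**Crank angle:** the crank itself turned about 429°. That is roughly 17° more than the screw can turn, and equals the full play between crank and recess. I could not separate this from measuring error of a few degrees.

**Seating:** I lowered the closed fingers on to the boss and met it at 198 mm, the fully seated height, with about 4 N.

**Bystanders:** the parts of the side picture around the tin, gun, brush pot and hammer differ from the first picture only slightly, which I took as camera noise. I could not look at the final picture itself, because the 12-picture limit was reached.

**Tool tilt:** the tool leaned 1 to 3.5° during much of the work, and the moves could not correct it. The crank still went in with low forces and looked upright after release.

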